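Press a laminated blank in the bench screw press

TASK

Slide the striped laminated wood blank lengthways into the bench screw press from its open front, between the guides and fully home against the red stop, and let go of it. Then wind the press down clockwise by its red crank knob until the pressure foot just meets the wood, and give it a quarter of a turn more and no further, leaving the blank clamped, the crank released and the other things on the bench undisturbed.

Things in the scene. Friction and masses are not known exactly. Their poses are not given: they have to be found in the camera images.
- press: green bench screw press (mm), fixed, 215 wide, 265 high. Origin: under the screw's axis, at bench level; +x from the open front (robot's side) to the back, +y left, z up. Green base x -80 to +70. Two posts at x 0, y +83 and -83, in sleeves 40 across and 70 high
- bed_front (a point): middle of the front edge of the press's steel bed, on its top, 40 mm above the bench; press axes. The bed reaches 135 mm back (+x) from here and is 100 wide
- stop_face (a point): front face of the red stop, 13 mm above the bed, at x = 45 in the press's frame; press axes. The stop rises 26 above the bed. Two straight guides, 14 high, 52 apart, run 70 mm forward (-x) from it, then flare outwards for 27 more
- home (a point): where the blank's centre belongs when fully home and flat on the bed (x = -35, y = 0, z = 58 mm in the press's frame); press axes. The blank then sticks out 40 mm in front of the bed
- crosshead (a point): middle of the underside of the crosshead that joins the posts: 210 wide (y), 50 deep (x), 35 high, about 145 mm above the bench. The round pressure foot, 52 across, hangs below it on the axis. The foot's height is not measured and differs each time; at the start the blank passes at least 12 mm under it
- blank_center (a point): centre of the blank: loose block of three glued wood layers side by side (light, dark, light stripes along its length), 160 mm long (its x axis), 48 wide (y), 36 high (z), about 0.2 kg, flat on the bench clear of the press. Both ends alike. To clear the crosshead, hold it across its width near the end away from the press
- blank: the same blank; origin at the centre of its underside
- crank_axis (a point): the crank's vertical turning axis over the press, at the height of the knob's middle (about 240 mm above the bench); fixed. The hub here is 38 across, its top about 20 below this point. Clockwise seen from above lowers the foot, 32 mm per turn; the crank stays where it is left
- knob_center (a point): middle of the red crank knob: upright, 22 mm across, 45 high, spins freely on its pin, 60 from crank_axis; arm's top face 24 below. Moves in a level circle; starts on the far (+x) side. Idle winding takes up to 10 N at the knob; at contact (0.35 to 1 turn on) the push rises 4 to 5 N within 20 degrees, then 2 N per quarter turn (sprung foot). 0.4 turn past contact is too much
- nail_box: bystander, leave alone: open wooden box of nails, 150 x 100 x 50 high (mm); origin at its underside
- tape_roll: bystander, leave alone: white roll of tape lying flat, 90 across, 40 high (mm); origin at its underside
- glue_bottle: bystander, leave alone: orange bottle with red cap, 60 across, 170 high (mm); origin at its underside
- hammer: bystander, leave alone: hammer lying on its side (mm); origin at its underside
- screwdriver: bystander, leave alone: screwdriver lying on the bench (mm); origin at its underside
- offcut: bystander, leave alone: plywood offcut, 130 x 70 x 22 (mm); origin at its underside
- grey_bin: bystander, leave alone: grey plastic bin, 150 x 200 x 75 high (mm); origin at its underside

How it is judged:
On the way, in this order (a step that is already met when the one before it is completed fails the run):
1. the blank lies flat on the press bed between the guides, home against the stop, let go (x of blank_center in the frame of press between -0.04 and -0.031 m and y of blank_center in the frame of press between -0.006 and 0.006 m and z of blank_center in the frame of press between 0.052 and 0.063 m and angle between the x axis of blank_center and the x axis of press, either way round below 0.09 rad and angle between the z axis of blank_center and the z axis of press, either way round below 0.06 rad and contact force between blank and the fingers below 0.3 N and contact force between blank and the arm below 0.3 N and contact force between blank and press below 12 N), for 0.2 s.
2. the foot has met the home, unheld blank (x of blank_center in the frame of press between -0.04 and -0.031 m and y of blank_center in the frame of press between -0.006 and 0.006 m and z of blank_center in the frame of press between 0.052 and 0.063 m and angle between the x axis of blank_center and the x axis of press, either way round below 0.09 rad and angle between the z axis of blank_center and the z axis of press, either way round below 0.06 rad and contact force between blank and the fingers below 0.3 N and contact force between blank and the arm below 0.3 N and contact force between blank and press above 20 N), for 0.04 s.
At the end, for the whole second after the job is handed in: The blank lies flat on the bed between the guides (within 6 mm of the middle, 5 degrees), within 5 mm of the stop, at rest and clamped with 69 to 90 N between it and the press, which is 0.14 to 0.39 of a turn past first contact (a quarter gives about 78 N); crank released (x of blank_center in the frame of press between -0.04 and -0.031 m and y of blank_center in the frame of press between -0.006 and 0.006 m and z of blank_center in the frame of press between 0.052 and 0.063 m and angle between the x axis of blank_center and the x axis of press, either way round below 0.09 rad and angle between the z axis of blank_center and the z axis of press, either way round below 0.06 rad and contact force between blank and press between 69 and 90 N and linear speed of blank below 0.02 m/s); the robot touches nothing.
It fails at once if the blank is overpressed or rammed: over 105 N between it and the press (contact force between blank and press above 105 N).
It fails at once if a bystander is shifted by more than 30 mm (distance of any of nail_box, tape_roll, glue_bottle, hammer, screwdriver, offcut, grey_bin from where it was at the start of the episode above 0.03 m).
It also fails if it takes over 72 s, if anything falls off the work surface, if the arm or the gripper's body presses on something with over 40 N, if the wrist force passes 120 N, or if a joint passes its speed limit or range.

ROBOT

A 6-joint arm with a two-finger parallel gripper is mounted at the origin on the work surface. World frame = base frame: x ahead of the robot, y to its left, z up, the work surface at z = 0. Lengths are in m, angles in rad, forces in N, time in s.
With the tool pointing down it reaches from about 0.35 to 0.975 m from the base axis. Payload 4.9 kg.
Tool frame: the origin (TCP) lies on the mounting face of the last link; the fingertips stand 173 mm ahead of it and the grasp point (between the pads) lies 155 mm ahead of it; x points along the fingers, z is the direction in which the jaws open and shut, and the axes are right-handed (so a half turn about x gives the same grasp; the last joint's range is limited). The gripper opens to 85 mm and grips with 20 to 120 N. Pads are 22 mm wide; open, the fingers measure 114 mm over their backs; the gripper's body (76 mm by 85 mm) begins 54 mm behind the grasp point. The pads swing forward as they close: fully open they stand 13 mm farther back than shut.
Start: joints at [-1.455, 0.053, 1.613, -0, 1.476, -0.119], TCP at [0.145, -0.608, 0.405] pointing down, gripper open.
Joint ranges: [-3.01, 3.01], [-1.01, 2.22], [0.06, 2.58], [-1.02, 4.17], [0.09, 2.62], [-3.14, 3.14]. Speed limits (rad/s): [2.57, 2.57, 3.14, 3.14, 3.14, 3.14].

INTERFACE

Orientations are given as a rotation vector (axis times angle).
In Python, from station import get_obs, get_image, get_calibration, finish_job, look_for, masks_of, tip_of gives the robot as it stands.
- The arm moves only by the tool carry_out, never from a script. Its argument "increments" is a list of rows, each a list of 3 entries, a list of its own where there are three numbers: the turn, a rotation vector about the world's x, y, z in units of 0.1 rad (1.0 is 0.1 rad), then the shift along the world's x, y, z in units of 20 mm (1.0 is 20 mm), then the opening, from 0 (shut) to 1 (fully open). A call has 1 to 8 rows; each row shifts and turns the pose as measured when the row begins; what a row does not reach is not made up. A row lasts 1/10 s, in which the tool goes at most 50 mm and 8.59 degrees, less where a joint would pass 70% of its speed; a pose out of reach is approached as far as the arm can. A call with a number of a shift or a turn outside -1 to 1 is refused whole. A call with a gripper value outside its range is refused whole. The fingers move at their own pace and stop on an object; "squeeze" is the grip in N (left out, the last holds). Time passes only in rows, so rows that do not move let the fingers close. It gives the time, the measured TCP pose, the force and the opening at its end, in the units of the state.
- get_obs(): the state, without advancing time (a new reading comes with each control period).
- get_image(name): name is "scene" or "top"; returns (picture, depth): 480x640x3 uint8, blue, green, red; 480x640 float32, m along the optical axis (not along the pixel's ray), 0 where there is no reading.
- get_calibration(name): a dict with "fx", "fy", "cx", "cy" (pixels), "k1" (the pictures are not rectified: a ray, as slopes to the right and down, at radius r is drawn at 1 + k1 r^2 times it, then the intrinsics apply), "position" and "orientation" of the camera in the world. Camera axes: x right, y down, z forward; pixel columns grow to the right and rows downward; lengths in m; the calibration is good to about 2 mm. A picture is of the moment at which its call begins. get_calibration takes no time and is no camera call.
- finish_job(): hands the job in, once; it reports no verdict.
Trained networks look in the newest picture that a camera, given by its name, has taken for a name from the list of things; names that differ only in an ending like _2 or _b are one class to them, and where a whole thing is asked for, a point or a joint stands for the part that bears it (a point fixed in the world has none). Each returns a list of dicts, best first, with "p" (0 to 1); they miss things now and then, are a little off and sometimes report something else, mostly with a low value. They report only what shows in the picture. A call takes as long as a camera call.
- look_for(camera, query): "centre" ([column, row] in pixels, amid what is visible of it).
- masks_of(camera, query): "region" (480x640 bool, what is visible of it) and "centre" ([column, row] in pixels, amid what is visible of it).
- tip_of(camera, query): "centre" ([column, row] in pixels: a listed point, or the origin of a listed thing).
The state is a dict: "t": time; "q": joint angles; "dq": joint speeds; "effort": joint torques, N m; "tool_pos": TCP position; "tool_rot": TCP orientation; "contact_force": force on the tool from outside, world axes, zero at the start; "wrist_torque": the same for the moment, N m; "opening": finger opening in m.
Only numpy, scipy, OpenCV 4.12 (cv2) and the standard library are available. Lean on these libraries where they do the work, as an engineer would, in place of code of your own. Each camera call takes 0.05 s, during which the arm holds its last target.

## Working session

There is one attempt and no reset: what is moved stays moved. The work goes in short steps, Python scripts to look and compute and a tool call to move; the robot and the scene stay as the last step left them, time stands still between calls to the robot, and variables do not carry over. Pictures are saved under pics/ and viewed, and the job is handed in when it is done.

Besides the shell and the picture viewer there is one more tool, called after "Request:" as name(argument=value, ...) on one line, values as JSON. carry_out: Moves the arm, as the interface text tells. Shifts and turns lie within -1 to 1; 1 stands for 20 mm of shift or 0.1 rad of turn. Its arguments: {"type":"object","properties":{"increments":{"type":"array","items":{"type":"array"}},"squeeze":{"type":"number"}},"required":["increments"]}

```bash
mkdir -p pics; ls
python3 - <<'E'
from station import *
import cv2
o=get_obs();print(o)
for n in("scene","top"):
    im,d=get_image(n);cv2.imwrite(f"pics/{n}0.png",im);print(get_calibration(n))
E
```

```text
pics
{'t': 0.0, 'q': array([-1.45502276e+00,  5.33486092e-02,  1.61430769e+00, -2.76849343e-05,
        1.47603747e+00, -1.19019124e-01]), 'dq': array([-0.00186158,  0.00021305,  0.00128918,  0.00016367,  0.00102491,
        0.00061658]), 'effort': array([ 3.41464411e-04, -3.93683374e+01, -3.70175314e+01, -4.83880319e-05,
        7.17724470e-03, -1.06565658e-06]), 'tool_pos': array([ 0.14535444, -0.60757701,  0.4034596 ]), 'tool_rot': array([ 1.03596624,  1.31270422, -1.03351282]), 'contact_force': array([-0.06061648, -0.35145018,  0.07185331]), 'wrist_torque': array([-0.02442251, -0.00618607,  0.00156356]), 'opening': 0.08539072990160991}
{'fx': 443.943980432617, 'fy': 443.943980432617, 'cx': 323.53966763891253, 'cy': 249.68845090332954, 'k1': -0.02744818176245418, 'position': array([1.38558716, 0.37372874, 0.77596116]), 'orientation': array([-1.25822943, -2.04481906,  1.10832014])}
{'fx': 448.19515616849014, 'fy': 448.19515616849014, 'cx': 318.5180506864696, 'cy': 239.16734860406152, 'k1': 0.01417950098033267, 'position': array([ 0.38583323, -0.05537581,  1.4094684 ]), 'orientation': array([-2.15597119,  2.11367372, -0.15565966])}
```

View pics/scene0.png

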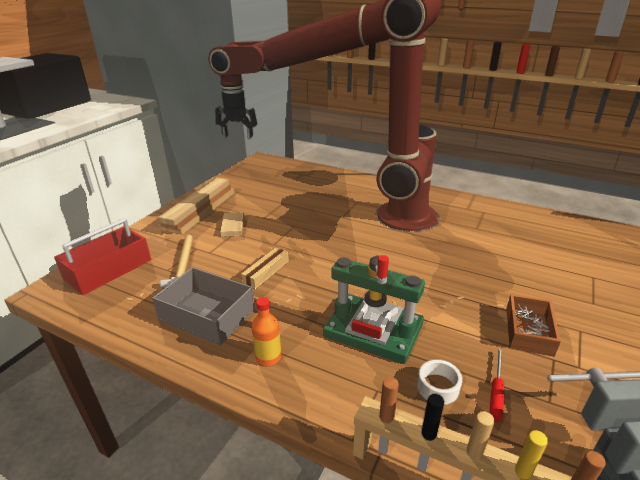

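View pics/top0.png

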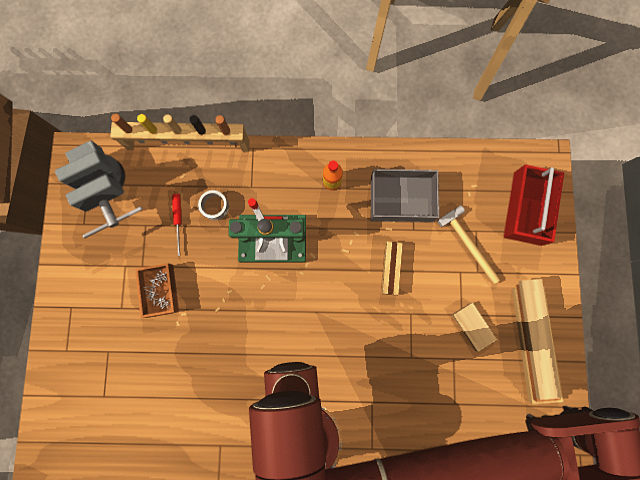

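The scene view shows the press at (375,310), the striped blank at (265,268) and the bottle at (266,335). The top view shows the press at (270,238), the blank at (395,267) and the knob at (252,204).

```bash
cat > h.py <<'E'
import numpy as np,cv2
from scipy.spatial.transform import Rotation as R
from station import *
def cam(n):
    c=get_calibration(n);return c,R.from_rotvec(c["orientation"]).as_matrix(),np.array(c["position"])
def rays(n,px):
    c,M,p=cam(n);px=np.atleast_2d(np.asarray(px,float))
    d=(px-[c["cx"],c["cy"]])/[c["fx"],c["fy"]]
    u=d.copy()
    for _ in range(20): u=d/(1+c["k1"]*(u**2).sum(1,keepdims=True))
    return np.c_[u,np.ones(len(u))]@M.T,p
def onz(n,px,z):
    r,p=rays(n,px);return p+r*((z-p[2])/r[:,2])[:,None]
def dep(n,px,d):
    px=np.atleast_2d(px).astype(int);r,p=rays(n,px);return p+r*d[px[:,1],px[:,0]][:,None]
def proj(n,X):
    c,M,p=cam(n);q=(np.atleast_2d(X)-p)@M;u=q[:,:2]/q[:,2:];u=u*(1+c["k1"]*(u**2).sum(1,keepdims=True))
    return u*[c["fx"],c["fy"]]+[c["cx"],c["cy"]]
def tri(px):
    A=[];b=[]
    for n,x in px.items():
        r,p=rays(n,x);r=r[0]/np.linalg.norm(r[0]);P=np.eye(3)-np.outer(r,r);A.append(P);b.append(P@p)
    return np.linalg.solve(sum(A),sum(b)),[np.linalg.norm(P@(np.linalg.solve(sum(A),sum(b)))-q) for P,q in zip(A,b)]
E
cat > m.py <<'E'
from h import *
ims={}
for n in("scene","top"): ims[n]=get_image(n)
for q in "bed_front stop_face home crosshead crank_axis knob_center blank_center press".split():
    px={}
    for n in ims:
        l=tip_of(n,q)
        if l: px[n]=l[0]["centre"];print(q,n,np.round(l[0]["centre"],1),round(l[0]["p"],2),len(l))
    if len(px)==2: print("   ",*[np.round(v,4) for v in tri(px)])
for n in ims:
    for q in("blank","press"):
        l=masks_of(n,q)
        if not l: continue
        m=l[0]["region"];ys,xs=np.nonzero(m);P=dep(n,np.c_[xs,ys],ims[n][1]);np.save(f"{q}_{n}.npy",P)
        print(q,n,l[0]["p"],m.sum())
        if q=="blank":
            T=P[abs(P[:,2]-.036)<.005];r=cv2.minAreaRect((T[:,:2]*1000).astype(np.float32));print(len(T),r,T.mean(0),np.median(T[:,2]))
E
python3 m.py
```

```text
bed_front scene [383.7 301.2] 0.76 1
bed_front top [271.1 259.9] 0.78 1
    [0.5341 0.1075 0.0393] [0.0012 0.0012]
stop_face scene [366.3 325.6] 0.74 1
stop_face top [270.6 220.1] 0.89 2
    [0.6557 0.1101 0.0572] [0.0003 0.0003]
home scene [376.1 305.3] 0.82 1
home top [269.9 244.7] 0.94 1
    [0.5796 0.107  0.06  ] [0.0024 0.0024]
crosshead scene [377.7 283.6] 0.73 1
crosshead top [265.3 230.9] 0.6 1
    [0.6058 0.1132 0.1477] [0.0001 0.0001]
crank_axis scene [379.1 249.7] 0.85 1
crank_axis top [262.2 222.1] 0.92 2
    [0.612  0.1108 0.2442] [0.0014 0.0014]
knob_center scene [384.  267.3] 0.61 1
knob_center top [251.3 202.5] 0.6 2
    [0.6654 0.1425 0.2414] [0.0013 0.0013]
blank_center scene [263.9 270.4] 0.83 2
blank_center top [393.8 266.5] 0.93 1
    [ 0.523  -0.2719  0.0073] [0.0036 0.0036]
press scene [373.8 332.8] 0.61 3
press top [273.8 236.8] 0.68 2
    [ 0.6119  0.1099 -0.0034] [0.0047 0.0047]
blank scene 0.87 936
562 ((519.7105102539062, -262.1742858886719), (50.91072463989258, 163.08384704589844), 85.80491638183594) [ 0.52511692 -0.26090865  0.0366617 ] 0.03676631794832347
press scene 0.66 4157
blank top 0.55 884
738 ((518.01220703125, -265.8511047363281), (48.90270233154297, 159.55836486816406), 84.87672424316406) [ 0.51661585 -0.26554404  0.0353317 ] 0.03523149548073534
press top 0.8 1810
```

Run:
```python
from h import *
im,d=get_image("top")
ys,xs=np.mgrid[180:290,210:340];px=np.c_[xs.ravel(),ys.ravel()];P=dep("top",px,d);col=im[px[:,1],px[:,0]].astype(int)
g=(col[:,1]>col[:,2]+15)&(col[:,1]>col[:,0])
for lo,hi in((.165,.195),(.19,.3),(.02,.035),(.035,.045),(.045,.07)):
    s=(P[:,2]>lo)&(P[:,2]<hi)
    T=P[s]
    print(lo,hi,len(T),np.round(np.median(T[:,2]),4),cv2.minAreaRect((T[:,:2]*1000).astype(np.float32)))
    T=P[s&g]
    if len(T)>5:print("  green",len(T),cv2.minAreaRect((T[:,:2]*1000).astype(np.float32)))
red=(col[:,2]>120)&(col[:,1]<50)&(col[:,0]<60)
for lo,hi in((.04,.075),(.2,.3)):
    T=P[red&(P[:,2]>lo)&(P[:,2]<hi)]; print("red",len(T),T.mean(0),T.max(0),T.min(0), cv2.minAreaRect((T[:,:2]*1000).astype(np.float32)))
cv2.imwrite("pics/press_top.png",cv2.resize(im[185:275,215:325],None,fx=6,fy=6,interpolation=cv2.INTER_CUBIC))
im,d=get_image("scene")
cv2.imwrite("pics/press_sc.png",cv2.resize(im[245:365,315:435],None,fx=5,fy=5,interpolation=cv2.INTER_CUBIC))
```

```text
0.165 0.195 1170 0.1794 ((610.01806640625, 107.96736907958984), (51.63813018798828, 207.70962524414062), 1.418646216392517)
  green 839 ((609.5672607421875, 109.25170135498047), (50.13219451904297, 204.814453125), 1.788885235786438)
0.19 0.3 393 0.216 ((630.2740478515625, 105.75279998779297), (189.55909729003906, 84.26612091064453), 86.71056365966797)
0.02 0.035 1202 0.0288 ((647.1612548828125, 96.16039276123047), (249.25914001464844, 410.2063903808594), 6.171415328979492)
  green 879 ((605.3594970703125, 109.00843048095703), (147.3800506591797, 209.27337646484375), 0.9960817694664001)
0.035 0.045 706 0.0392 ((647.968994140625, 95.41244506835938), (240.42025756835938, 410.4651794433594), 5.057516098022461)
  green 17 ((565.439697265625, 104.88400268554688), (198.479248046875, 64.23363494873047), 85.60355377197266)
0.045 0.07 231 0.0561 ((660.9845581054688, 32.93408203125), (125.7756576538086, 351.1996154785156), 38.737396240234375)
  green 32 ((595.4521484375, 103.97993469238281), (19.02761459350586, 197.8321075439453), 5.036412239074707)
red 34 [0.66237091 0.10383883 0.06456905] [0.66523516 0.13016319 0.06947404] [0.66011464 0.07774219 0.05750255] ((662.5573120117188, 103.95392608642578), (5.025406360626221, 52.403892517089844), 0.3691287040710449)
red 46 [0.66156972 0.13756669 0.26153123] [0.67081758 0.14643133 0.26722727] [0.6526798  0.12808746 0.24234083] ((662.45703125, 136.9956512451172), (18.362260818481445, 17.661405563354492), 11.496356010437012)
```

View pics/press_top.png

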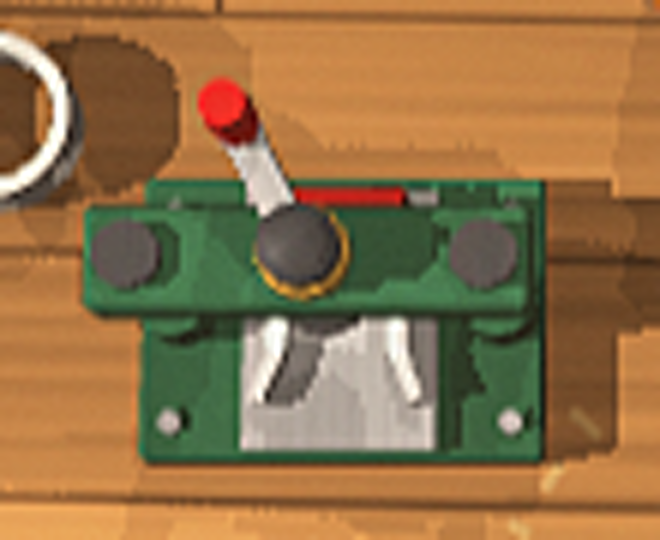

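View pics/press_sc.png

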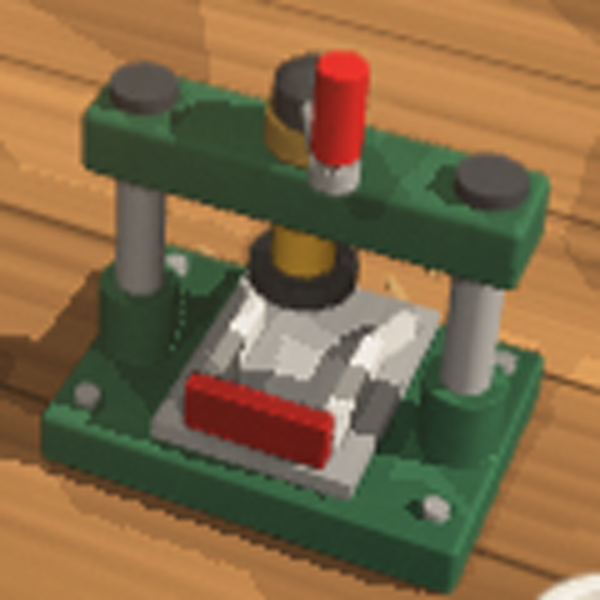

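```bash
cat >> h.py <<'E'
def state(pr=True):
    o=get_obs();M=R.from_rotvec(o["tool_rot"]).as_matrix();g=o["tool_pos"]+.155*M[:,0]
    if pr: print("t %.2f grasp"%o["t"],np.round(g,4),"jaw",np.round(M[:,2],3),"down",np.round(M[:,0],3),"F",np.round(o["contact_force"],1),"open %.4f"%o["opening"],"q",np.round(o["q"],2))
    return o,M,g
def plan(pos,jaw):
    """to grasp pos, jaw dir angle (world, mod pi), tool down; prints units"""
    o,M,g=state()
    x=np.array([0,0,-1.]);z=np.array([np.cos(jaw),np.sin(jaw),0]);
    if z@M[:,2]<0:z=-z
    T=np.c_[x,np.cross(z,x),z]
    rv=R.from_matrix(T@M.T).as_rotvec();tp=np.array(pos)-.155*x
    print("turn units",np.round(rv/.1,2),"shift units",np.round((tp-o["tool_pos"])/.02,2))
E
python3 -c "
from h import *
plan([.455,-.2585,.08],1.571-.085)"
```

```text
t 1.30 grasp [ 0.1454 -0.6078  0.2497] jaw [ 0.233 -0.973 -0.   ] down [ 0.  0. -1.] F [0.5 0.1 0.9] open 0.0855 q [-1.45  0.05  1.61  0.    1.48 -0.12]
turn units [-0.   0.  -3.2] shift units [15.48 17.47 -8.48]
```

Request:
carry_out(increments=[[[0,0,-0.4],[0.85,1,0],1],[[0,0,-0.4],[0.85,1,0],1],[[0,0,-0.4],[0.85,1,0],1],[[0,0,-0.4],[0.85,1,0],1],[[0,0,-0.4],[0.85,1,0],1],[[0,0,-0.4],[0.85,1,0],1],[[0,0,-0.4],[0.85,1,0],1],[[0,0,-0.4],[0.85,1,0],1]])

```text
t: 2.1
tool_pos: [0.2832, -0.4437, 0.4048]
tool_rot: [1.285, 1.157, -1.286]
contact_force: [0.5, -0.4, -0.2]
opening: 0.0856
```

```bash
python3 -c "
from h import *
plan([.455,-.2585,.08],1.571-.085)"
```

```text
t 2.10 grasp [ 0.2832 -0.4439  0.2498] jaw [-0.104 -0.995  0.001] down [-0.    -0.001 -1.   ] F [ 0.5 -0.4 -0.2] open 0.0856 q [-1.14 -0.19  1.84 -0.    1.49  0.53]
turn units [ 0.01 -0.    0.19] shift units [ 8.59  9.26 -8.49]
```

Request:
carry_out(increments=[[[0,0,0.2],[0.9,1,-0.5],1],[[0,0,0],[0.9,1,-0.7],1],[[0,0,0],[0.9,1,-0.9],1],[[0,0,0],[0.9,1,-1],1],[[0,0,0],[0.9,1,-1],1],[[0,0,0],[0.9,1,-1],1],[[0,0,0],[0.9,1,-1],1],[[0,0,0],[0.9,1,-1],1]])

```text
t: 2.9
tool_pos: [0.4329, -0.2772, 0.2648]
tool_rot: [1.266, 1.151, -1.271]
contact_force: [-0.5, -0.8, 0.1]
opening: 0.0854
```

```bash
python3 -c "
from h import *
plan([.455,-.2585,.08],1.571-.085)"
```

```text
t 2.90 grasp [ 0.4342 -0.2793  0.1098] jaw [-0.085 -0.996  0.013] down [ 0.009 -0.014 -1.   ] F [-0.5 -0.8  0.1] open 0.0854 q [-0.71 -0.09  1.99 -0.    1.22  0.94]
turn units [0.14 0.09 0.  ] shift units [ 1.11  0.93 -1.49]
```

Request:
carry_out(increments=[[[0.14,0.09,0],[0.9,0.8,-0.5],1],[[0,0,0],[0.1,0.05,-0.4],1],[[0,0,0],[0,0,0],1]])

```text
t: 3.2
tool_pos: [0.4538, -0.2564, 0.2426]
tool_rot: [1.269, 1.177, -1.27]
contact_force: [0.2, -0.5, -0.9]
opening: 0.0858
```

Run:
```python
from h import *
plan([.455,-.2585,.024],1.571-.085)
im,d=get_image("top");cv2.imwrite("pics/g1.png",cv2.resize(im[200:360,300:460],None,fx=4,fy=4))
```

```text
t 3.20 grasp [ 0.453  -0.2557  0.0876] jaw [-0.08  -0.997 -0.004] down [-0.005  0.005 -1.   ] F [ 0.2 -0.5 -0.9] open 0.0858 q [-0.66 -0.03  1.98  0.    1.2   0.99]
turn units [-0.05 -0.05 -0.05] shift units [ 0.06 -0.1  -3.18]
```

View pics/g1.png

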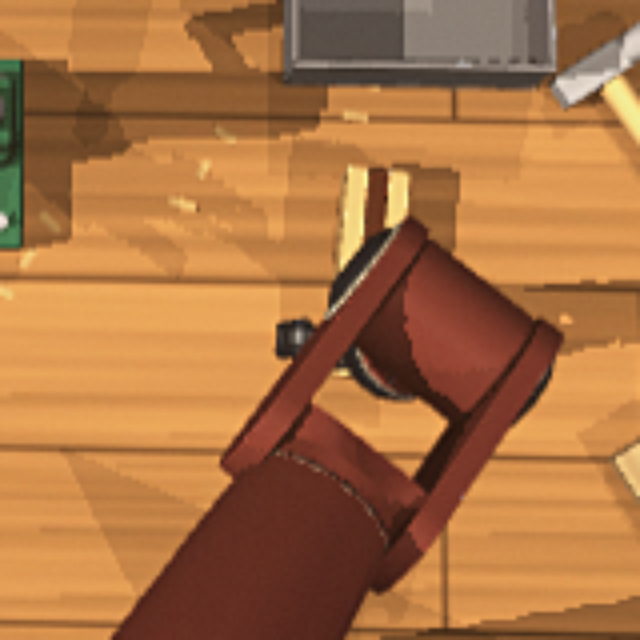

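Request:
carry_out(increments=[[[0,0,0],[0,-0.1,-1],1],[[0,0,0],[0,0,-1],1],[[0,0,0],[0,0,-0.8],1],[[0,0,0],[0,0,-0.3],1],[[0,0,0],[0,0,0],1]])

```text
t: 3.75
tool_pos: [0.4531, -0.2645, 0.1856]
tool_rot: [1.271, 1.16, -1.272]
contact_force: [-0.3, -0.6, 0.4]
opening: 0.0853
```

Run:
```python
from h import *
plan([.455,-.2585,.024],1.571-.085)
```

```text
t 3.75 grasp [ 0.4538 -0.2653  0.0306] jaw [-0.087 -0.996  0.004] down [ 0.004 -0.005 -1.   ] F [-0.3 -0.6  0.4] open 0.0853 q [-0.67  0.06  2.   -0.    1.07  0.99]
turn units [0.05 0.04 0.02] shift units [ 0.09  0.3  -0.33]
```

Request:
carry_out(increments=[[[0,0,0],[0,0.25,-0.35],1],[[0,0,0],[0,0,0],1],[[0,0,0],[0,0,0],0],[[0,0,0],[0,0,0],0],[[0,0,0],[0,0,0],0],[[0,0,0],[0,0,0],0],[[0,0,0],[0,0,0],0],[[0,0,0],[0,0,0],0]], squeeze=80)

```text
t: 4.55
tool_pos: [0.4541, -0.2606, 0.1825]
tool_rot: [1.271, 1.154, -1.27]
contact_force: [0.1, 0.2, -2.2]
opening: 0.0468
```

Run:
```python
from h import *
plan([.455,-.2585,.13],1.571-.085)
```

```text
t 4.55 grasp [ 0.4554 -0.262   0.0275] jaw [-0.087 -0.996  0.008] down [ 0.008 -0.009 -1.   ] F [ 0.1  0.2 -2.2] open 0.0468 q [-0.66  0.06  2.01 -0.    1.06  1.  ]
turn units [0.09 0.08 0.02] shift units [0.04 0.11 5.12]
```

Request:
carry_out(increments=[[[0.05,0.05,0],[0,0,0.5],0],[[0,0,0],[0,0,1],0],[[0,0,0],[0,0,1],0],[[0,0,0.2],[-0.3,0.7,1],0],[[0,0,0.2],[-0.3,1,0.5],0],[[0,0,0.2],[-0.3,1,0],0],[[0,0,0.2],[-0.4,1,0],0],[[0,0,0.2],[-0.4,1,0],0]])

```text
t: 5.35
tool_pos: [0.4183, -0.165, 0.2685]
tool_rot: [1.198, 1.214, -1.199]
contact_force: [0.0, 0.6, -1.1]
opening: 0.0466
```

Run:
```python
from h import *
plan([.385,.104,.1],1.571+.022)
```

```text
t 5.35 grasp [ 0.4184 -0.1653  0.1135] jaw [ 0.014 -1.     0.002] down [ 0.001 -0.002 -1.   ] F [ 0.   0.6 -1.1] open 0.0466 q [-0.54 -0.26  2.14 -0.    1.26  1.02]
turn units [0.02 0.01 0.09] shift units [-1.67 13.45 -0.68]
```

Request:
carry_out(increments=[[[0,0,0],[-0.2,1,0],0],[[0,0,0],[-0.2,1,0],0],[[0,0,0],[-0.2,1,0],0],[[0,0,0],[-0.2,1,0],0],[[0,0,0],[-0.2,1,0],0],[[0,0,0],[-0.2,1,0],0],[[0,0,0],[-0.2,1,0],0],[[0,0,0],[-0.2,1,0],0]])

```text
t: 6.15
tool_pos: [0.3824, 0.0017, 0.2718]
tool_rot: [1.2, 1.214, -1.201]
contact_force: [0.2, 0.0, -1.7]
opening: 0.0469
```

Run:
```python
from h import *
plan([.385,.104,.1],1.571+.022)
```

```text
t 6.15 grasp [0.3825 0.0015 0.1168] jaw [ 0.012 -1.     0.001] down [ 0.    -0.001 -1.   ] F [ 0.2  0.  -1.7] open 0.0469 q [-0.19 -0.47  2.29 -0.    1.33  1.37]
turn units [0.01 0.   0.1 ] shift units [ 0.13  5.11 -0.84]
```

Request:
carry_out(increments=[[[0,0,0],[0,1,0],0],[[0,0,0],[0,1,0],0],[[0,0,0],[0,1,0],0],[[0,0,0.1],[0,1,0],0],[[0,0,0],[0,0.7,0],0],[[0,0,0],[0,0.2,0],0],[[0,0,0],[0,0,0],0]])

```text
t: 6.85
tool_pos: [0.3797, 0.1055, 0.2743]
tool_rot: [1.19, 1.221, -1.19]
contact_force: [0.4, 0.4, -2.1]
opening: 0.0467
```

Run:
```python
from h import *
plan([.385,.104,.1],1.571+.022)
for n in("scene","top"):
    im,d=get_image(n)
    for q in("blank_center","stop_face","home"): 
        l=tip_of(n,q);print(n,q,[(np.round(k["centre"],1),round(k["p"],2)) for k in l[:2]])
    l=masks_of(n,"blank")
    if l:
        ys,xs=np.nonzero(l[0]["region"]);P=dep(n,np.c_[xs,ys],d);z=np.percentile(P[:,2],[5,50,80,95]);print("z",z)
        T=P[abs(P[:,2]-z[2])<.006];print(len(T),cv2.minAreaRect((T[:,:2]*1000).astype(np.float32)),T.max(0))
    c=im[185:345,200:360] if n=="top" else im[225:365,295:435]
    cv2.imwrite(f"pics/i1_{n}.png",cv2.resize(c,None,fx=4,fy=4,interpolation=cv2.INTER_CUBIC))
```

```text
t 6.85 grasp [0.3798 0.1054 0.1193] jaw [ 0.026 -1.     0.   ] down [ 0. -0. -1.] F [ 0.4  0.4 -2.1] open 0.0467 q [ 0.08 -0.44  2.26 -0.    1.32  1.63]
turn units [ 0.    0.   -0.04] shift units [ 0.26 -0.07 -0.96]
scene blank_center [(array([396.6, 262.4]), 0.75), (array([234.6, 226.6]), 0.37)]
scene stop_face [(array([365.3, 324.6]), 0.64), (array([267.8, 359.3]), 0.45)]
scene home [(array([376.3, 306.2]), 0.89), (array([269.1, 358.5]), 0.16)]
z [0.10492071 0.12799274 0.12920509 0.13096486]
568 ((440.845703125, 108.52685546875), (154.96812438964844, 49.49248504638672), 2.456923007965088) [0.51744282 0.13587463 0.13477259]
top blank_center [(array([266.2, 289.2]), 0.93), (array([401.9, 200.4]), 0.4)]
top stop_face [(array([271.9, 221. ]), 0.97), (array([269.9, 246.7]), 0.6)]
top home [(array([269.4, 246.1]), 0.93)]
z [0.11820717 0.12522864 0.12776891 0.12980359]
486 ((477.63861083984375, 106.18368530273438), (89.61558532714844, 46.795650482177734), 2.416649580001831) [0.5223059  0.13095317 0.13355336]
```

View pics/i1_top.png

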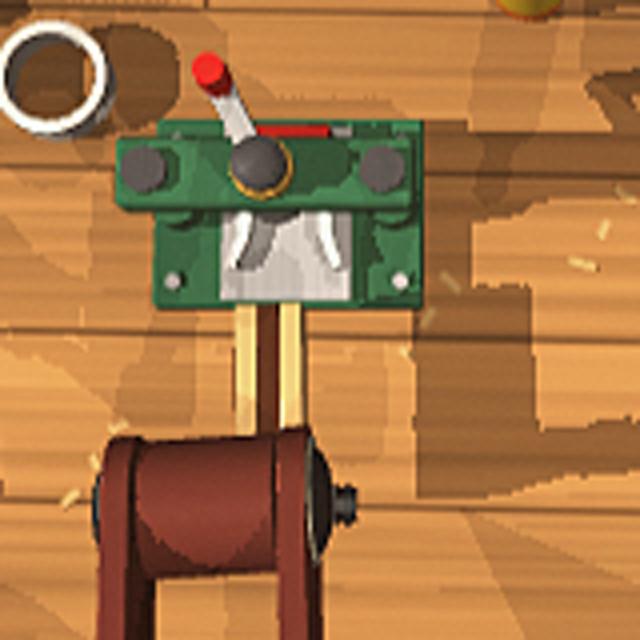

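View pics/i1_scene.png

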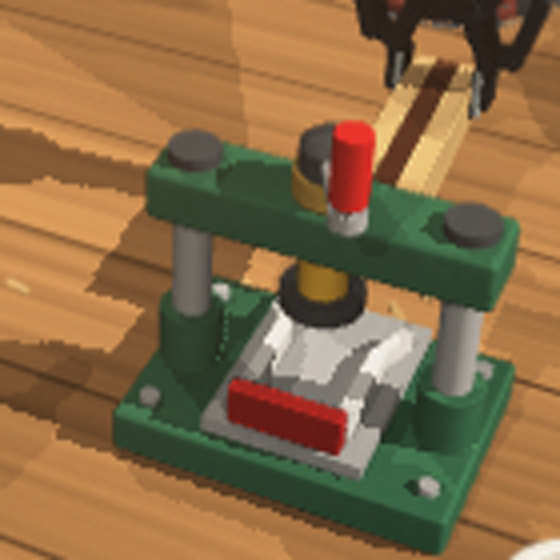

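Run:
```python
from h import *
for n in("scene","top"):
    im,d=get_image(n);l=masks_of(n,"blank")
    m=cv2.erode(l[0]["region"].astype(np.uint8),np.ones((3,3)))
    ys,xs=np.nonzero(m);P=dep(n,np.c_[xs,ys],d);P=P[(P[:,2]>.11)&(P[:,0]<.53)]
    A=np.c_[P[:,0]-.45,P[:,1]-.106,np.ones(len(P))]
    w=np.ones(len(P),bool)
    for _ in range(5):
        c=np.linalg.lstsq(A[w],P[w,2],rcond=None)[0];r=P[:,2]-A@c;w=abs(r)<.003
    print(n,w.sum(),np.round(c,4),P[w].min(0),P[w].max(0))
    # mid stripe line (dark)
    px=np.c_[xs,ys];col=im[ys,xs].astype(int).sum(1)
    dk=px[col<250]; Q=onz(n,dk,.128)if len(dk) else []
    if len(dk)>10: Q=Q[(Q[:,0]>.41)&(Q[:,0]<.52)];print("dark",len(Q),np.polyfit(Q[:,0]-.47,Q[:,1],1))
```

```text
scene 444 [-0.0116  0.0017  0.1278] [0.36951844 0.08658543 0.12455054] [0.51254232 0.13566252 0.13107231]
dark 123 [0.05602393 0.1101384 ]
top 51 [-0.218  -1.4224  0.13  ] [0.43285271 0.09842503 0.11679649] [0.51920445 0.11339608 0.13056331]
dark 202 [0.02710231 0.10455369]
```

Request:
carry_out(increments=[[[0,0,0],[0,-0.05,-0.8],0],[[0,0,0],[0,0,-0.8],0],[[0,0,0],[0,0,-0.6],0],[[0,0,0],[0,0,0],0]])

```text
t: 7.95
tool_pos: [0.3803, 0.1042, 0.2296]
tool_rot: [1.192, 1.219, -1.189]
contact_force: [-0.9, -1.0, -3.0]
opening: 0.0468
```

Run:
```python
from h import *
plan([.400,.1043,.072],1.571+.022)
```

```text
t 7.95 grasp [0.3808 0.1042 0.0746] jaw [ 0.025 -1.     0.   ] down [ 0.003 -0.    -1.   ] F [-0.9 -1.  -3. ] open 0.0468 q [ 0.08 -0.37  2.29 -0.    1.22  1.62]
turn units [ 0.    0.03 -0.03] shift units [ 0.98  0.   -0.13]
```

Request:
carry_out(increments=[[[0,0,0],[0.6,0.01,0],0],[[0,0,0],[0.6,0.01,-0.1],0],[[0,0,0],[0.6,0.01,0],0],[[0,0,0],[0.3,0.01,0],0],[[0,0,0],[0,0,0],0]])

```text
t: 8.45
tool_pos: [0.4244, 0.1053, 0.2291]
tool_rot: [1.192, 1.218, -1.187]
contact_force: [-0.8, 0.1, -2.2]
opening: 0.0464
```

Run:
```python
from h import *
_,_,g=state(False)
plan([.5,.109+.022*(.5-.6105),.071],1.571+.022)
```

```text
t 8.45 grasp [0.425  0.1053 0.0741] jaw [ 0.026 -1.     0.   ] down [ 0.004  0.    -1.   ] F [-0.8  0.1 -2.2] open 0.0464 q [ 0.07 -0.23  2.19 -0.    1.18  1.62]
turn units [-0.    0.04 -0.03] shift units [ 3.78  0.06 -0.15]
```

Request:
carry_out(increments=[[[0,0,-0.03],[0.4,0.01,-0.1],0],[[0,0,0],[0.4,0.01,-0.1],0],[[0,0,0],[0.4,0.01,0],0],[[0,0,0],[0.4,0.01,0],0],[[0,0,0],[0,0,0],0]])

```text
t: 8.95
tool_pos: [0.4585, 0.1061, 0.225]
tool_rot: [1.194, 1.217, -1.19]
contact_force: [0.5, 1.3, -2.5]
opening: 0.0466
```

Run:
```python
from h import *
plan([.5,.109+.022*(.5-.6105),.071],1.571+.022)
```

```text
t 8.95 grasp [0.459 0.106 0.07 ] jaw [ 0.022 -1.     0.001] down [ 0.004 -0.001 -1.   ] F [ 0.5  1.3 -2.5] open 0.0466 q [ 0.07 -0.14  2.11 -0.    1.16  1.62]
turn units [ 0.01  0.04 -0.  ] shift units [2.08 0.02 0.05]
```

Request:
carry_out(increments=[[[0,0,0],[0.4,0.01,0],0],[[0,0,0],[0.4,0.01,0],0],[[0,0,0],[0.4,0.01,0],0],[[0,0,0],[0.4,0.01,0],0],[[0,0,0],[0,0,0],0]])

```text
t: 9.45
tool_pos: [0.4935, 0.1069, 0.2248]
tool_rot: [1.194, 1.216, -1.191]
contact_force: [0.0, -0.3, -2.4]
opening: 0.0466
```

Run:
```python
from h import *
plan([.5105,.109+.022*(.5105-.6105),.071],1.571+.022)
```

```text
t 9.45 grasp [0.494  0.1068 0.0698] jaw [ 0.022 -1.     0.001] down [ 0.003 -0.001 -1.   ] F [ 0.  -0.3 -2.4] open 0.0466 q [ 0.07 -0.05  2.03 -0.    1.15  1.62]
turn units [0.01 0.03 0.  ] shift units [ 0.85 -0.    0.06]
```

Request:
carry_out(increments=[[[0,0,0],[0.25,0,0],0],[[0,0,0],[0.25,0,-0.02],0],[[0,0,0],[0.15,0,0],0],[[0,0,0],[0,0,0],0]])

```text
t: 9.85
tool_pos: [0.5077, 0.107, 0.2243]
tool_rot: [1.194, 1.217, -1.191]
contact_force: [-1.3, 0.4, -1.6]
opening: 0.0466
```

Request:
carry_out(increments=[[[0,0,0],[0.1,0,0],0],[[0,0,0],[0.1,0,0],0]])

```text
t: 10.05
tool_pos: [0.5116, 0.1071, 0.2242]
tool_rot: [1.194, 1.217, -1.191]
contact_force: [0.2, -0.7, -2.2]
opening: 0.0462
```

Request:
carry_out(increments=[[[0,0,0],[0.1,0,0],0],[[0,0,0],[0,0,0],0]])

```text
t: 10.25
tool_pos: [0.5127, 0.1071, 0.2235]
tool_rot: [1.191, 1.221, -1.195]
contact_force: [-0.8, 0.3, -1.7]
opening: 0.0469
```

Request:
carry_out(increments=[[[0,0,0],[0.07,0,0],0],[[0,0,0],[0,0,0],0]])

```text
t: 10.45
tool_pos: [0.5134, 0.1072, 0.2235]
tool_rot: [1.19, 1.224, -1.198]
contact_force: [-2.0, -0.7, 1.8]
opening: 0.0465
```

Request:
carry_out(increments=[[[0,0,0],[0.08,0,0],0],[[0,0,0],[0,0,0],0]])

```text
t: 10.65
tool_pos: [0.5141, 0.1073, 0.2236]
tool_rot: [1.188, 1.227, -1.201]
contact_force: [-1.7, -1.0, 1.7]
opening: 0.0466
```

Run:
```python
from h import *
plan([.5105,.109+.022*(.5105-.6105),.071],1.571+.022)
for n in("scene","top"):
    im,d=get_image(n)
    c=im[185:305,210:330] if n=="top" else im[225:365,295:435]
    cv2.imwrite(f"pics/i2_{n}.png",cv2.resize(c,None,fx=5,fy=5,interpolation=cv2.INTER_CUBIC)[:600])
```

```text
t 10.65 grasp [0.5125 0.1072 0.0686] jaw [ 0.022 -1.     0.001] down [-0.011 -0.001 -1.   ] F [-1.7 -1.   1.7] open 0.0466 q [ 0.06  0.01  1.98 -0.    1.16  1.61]
turn units [ 0.01 -0.11  0.  ] shift units [-0.18 -0.03  0.12]
```

View pics/i2_scene.png

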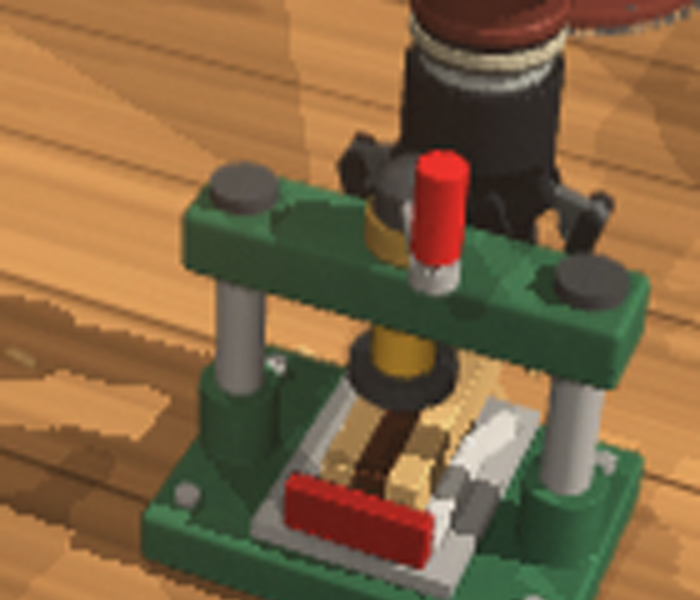

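View pics/i2_top.png

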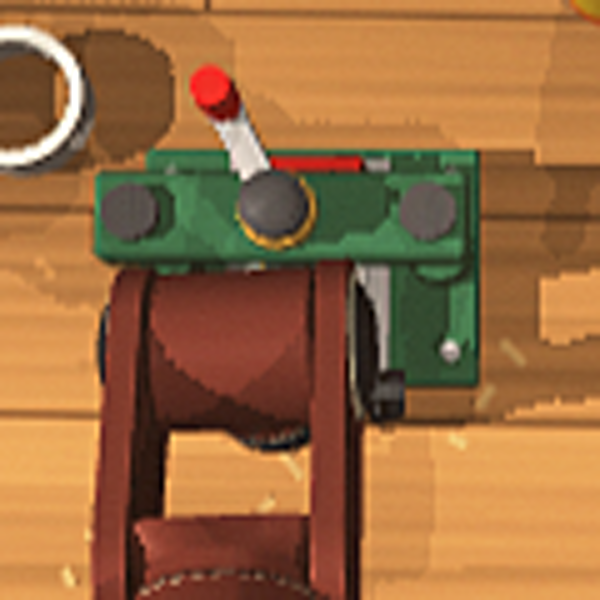

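Run:
```python
from h import *
im,d=get_image("scene")
ys,xs=np.mgrid[290:345,345:400];P=dep("scene",np.c_[xs.ravel(),ys.ravel()],d);col=im[ys.ravel(),xs.ravel()].astype(int)
red=(col[:,2]>120)&(col[:,1]<60)
c,s=np.cos(.022),np.sin(.022);q=P[:,:2]-[.6105,.109];X=q[:,0]*c+q[:,1]*s;Y=-q[:,0]*s+q[:,1]*c
T=red&(P[:,2]>.045);print("stop",T.sum(),np.percentile(X[T],[2,10,50,90,98]),P[T,2].max(),np.percentile(Y[T],[2,50,98]))
W=(~red)&(P[:,2]>.071)&(P[:,2]<.082)&(abs(Y)<.03)&(X>-.03);print("top",W.sum(),np.percentile(X[W],[50,90,95,98,100]),np.percentile(Y[W],[2,50,98]),np.median(P[W,2]))
W=(~red)&(P[:,2]>.06)&(P[:,2]<.072)&(abs(Y)<.025)&(X>0);print("face",W.sum(),np.percentile(X[W],[10,50,90]),np.percentile(Y[W],[2,50,98]))
cv2.imwrite("pics/z.png",cv2.resize(im[285:345,340:400],None,fx=10,fy=10,interpolation=cv2.INTER_NEAREST))
```

```text
stop 115 [0.04626864 0.04802538 0.0529878  0.05746435 0.05887166] 0.06977869165625816 [-0.03146232  0.00411339  0.03660407]
top 371 [0.02158343 0.04424341 0.04551218 0.04649843 0.04796731] [-0.01936982  0.00747031  0.02727153] 0.07723586965731377
face 75 [0.04375405 0.04725257 0.05853897] [-0.02337222  0.00120461  0.02336759]
```

View pics/z.png

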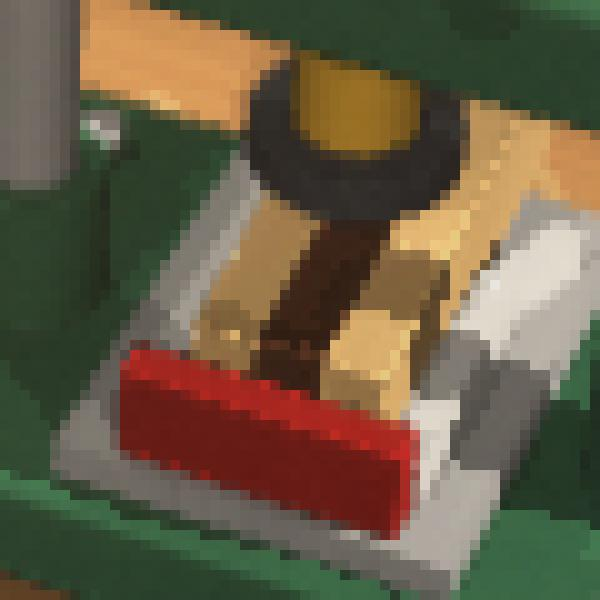

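The wood's end face meets the back of the red stop (crop row ~350), at press x ≈ 0.046, so it is home. I'll release it now.

Request:
carry_out(increments=[[[0,0,0],[0,0,0],0.3],[[0,0,0],[0,0,0],0.6],[[0,0,0],[0,0,0],0.75],[[0,0,0],[0,0,0],0.85],[[0,0,0],[0,0,0],0.85]])

```text
t: 11.3
tool_pos: [0.5158, 0.1074, 0.2253]
tool_rot: [1.191, 1.222, -1.195]
contact_force: [0.2, -0.2, -0.3]
opening: 0.0725
```

```bash
cat > chk.py <<'E'
from h import *
state()
im,d=get_image("scene")
ys,xs=np.mgrid[270:345,345:410];P=dep("scene",np.c_[xs.ravel(),ys.ravel()],d);col=im[ys.ravel(),xs.ravel()].astype(int)
red=(col[:,2]>120)&(col[:,1]<60)
c,s=np.cos(.022),np.sin(.022);q=P[:,:2]-[.6105,.109];X=q[:,0]*c+q[:,1]*s;Y=-q[:,0]*s+q[:,1]*c
W=(~red)&(P[:,2]>.071)&(P[:,2]<.082)&(abs(Y)<.03)&(X>-.03);print("top",W.sum(),np.percentile(X[W],[50,90,95,98,100]),np.percentile(Y[W],[2,50,98]),np.median(P[W,2]))
cv2.imwrite("pics/z.png",cv2.resize(im[240:350,320:430],None,fx=5,fy=5,interpolation=cv2.INTER_CUBIC))
# foot: dark pixels
D=(col.sum(1)<230)&(P[:,2]>.08)&(np.hypot(X,Y)<.04)&(P[:,2]<.13)
print("foot z",D.sum(),np.percentile(P[D,2],[1,5,50,95,99]))
E
python3 chk.py
```

```text
t 11.30 grasp [0.5153 0.1074 0.0703] jaw [ 0.022 -1.    -0.   ] down [-0.004 -0.    -1.   ] F [ 0.2 -0.2 -0.3] open 0.0725 q [0.06 0.01 1.98 0.   1.16 1.61]
top 370 [0.02065518 0.04382929 0.04463613 0.04576045 0.04696772] [-0.01910439  0.00697288  0.02687585] 0.07674898066544023
foot z 203 [0.10324962 0.10479757 0.11327344 0.11641104 0.12606412]
```

View pics/z.png

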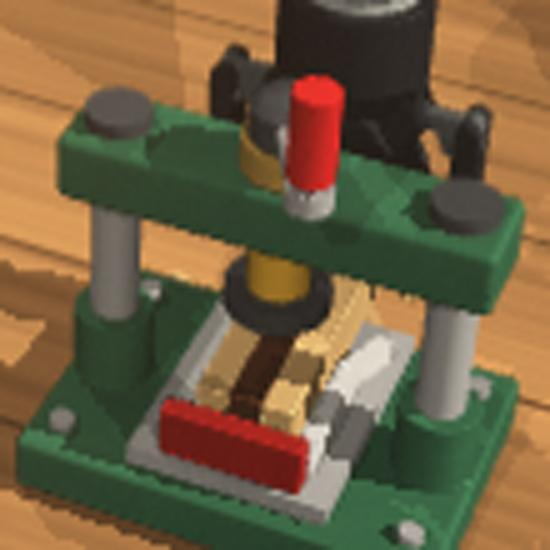

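Request:
carry_out(increments=[[[0,0,0],[0,0,0.7],0.85],[[0,0,0],[0,0,1],0.85],[[0,0,0],[0,0,1],0.85],[[0,0,0],[0,0,1],0.85],[[0,0,0],[0,0,1],0.85],[[0,0,0],[0,0,1],0.85],[[0,0,0],[0,0,1],0.85],[[0,0,0],[0,0,1],0.85]])

```text
t: 12.15
tool_pos: [0.5142, 0.1073, 0.3891]
tool_rot: [1.191, 1.223, -1.195]
contact_force: [-0.4, -0.3, 0.6]
opening: 0.0727
```

```bash
python3 chk.py
python3 - <<'E'
from h import *
print("knob top",onz("top",[252.2,202.2],.2625))
im={n:get_image(n) for n in("scene","top")}
for q in("crank_axis","knob_center","blank_center"):
    px={n:tip_of(n,q) for n in im}
    print(q,{n:np.round(v[0]["centre"],1) for n,v in px.items() if v})
    if all(px.values()): print(*tri({n:v[0]["centre"] for n,v in px.items()}))
c=im["top"][0][185:305,210:330];cv2.imwrite("pics/k_top.png",cv2.resize(c,None,fx=5,fy=5,interpolation=cv2.INTER_CUBIC))
# red top
for n in im:
    I,d=im[n]; b=I.astype(int);m=(b[...,2]>150)&(b[...,1]<60)&(b[...,0]<60);ys,xs=np.nonzero(m);P=dep(n,np.c_[xs,ys],d)
    k=(P[:,2]>.2)&(P[:,2]<.3)&(abs(P[:,0]-.66)<.06)&(abs(P[:,1]-.13)<.06);T=P[k];print(n,k.sum(),T.min(0),T.max(0),T.mean(0))
E
```

```text
t 12.15 grasp [0.5135 0.1074 0.2341] jaw [ 0.023 -1.    -0.   ] down [-0.004  0.    -1.   ] F [-0.4 -0.3  0.6] open 0.0727 q [ 0.06 -0.18  1.86  0.    1.46  1.61]
top 363 [0.01994698 0.04335826 0.04495226 0.04598979 0.04808153] [-0.01923511  0.00736776  0.02706983] 0.07673126655549212
foot z 201 [0.10177037 0.1044615  0.11348671 0.11637519 0.12369471]
knob top [[0.66165945 0.135347   0.2625    ]]
crank_axis {'scene': array([268.4, 358.3]), 'top': array([264.2, 223.2])}
[0.73183564 0.03465585 0.00827609] [np.float64(0.12752210593743823), np.float64(0.12752210593743818)]
knob_center {'scene': array([369. , 328.6]), 'top': array([251. , 202.8])}
[0.70344848 0.15040388 0.10507453] [np.float64(0.015715454320871007), np.float64(0.015715454320871066)]
blank_center {'scene': array([378.1, 303.3]), 'top': array([472.6, 325.4])}
[ 0.33823413 -0.24183029 -0.06724793] [np.float64(0.2823334869884288), np.float64(0.2823334869884288)]
scene 137 [0.65693222 0.13023358 0.22090106] [0.6758485  0.15102274 0.26631813] [0.66940491 0.14440871 0.24830415]
top 45 [0.65202471 0.12766824 0.25851703] [0.67074104 0.14632572 0.267584  ] [0.66179011 0.13715466 0.26257384]
```

View pics/k_top.png

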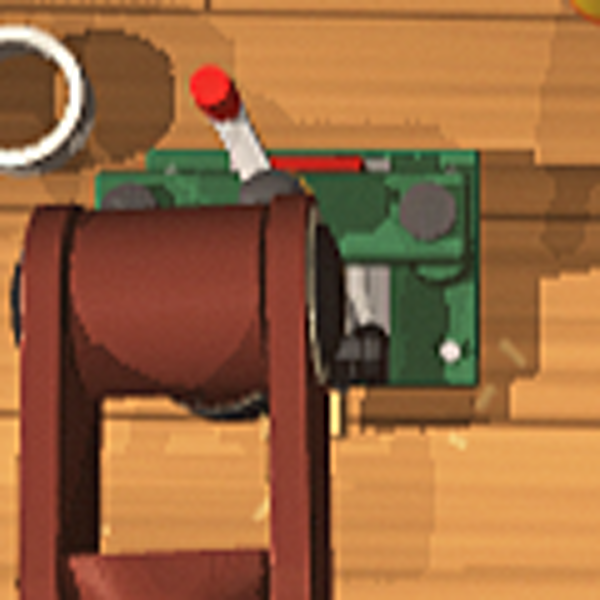

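Request:
carry_out(increments=[[[0,0,0],[0,0,1],0.85],[[0,0,0],[0,0,1],0.85],[[0,0,0],[0,0,1],0.85],[[0,0,0],[0.6,0.2,0.9],0.85],[[0,0,0],[1,0.25,0.1],0.85],[[0,0,0],[1,0.25,0],0.85],[[0,0,0],[1,0.25,0],0.85],[[0,0,0],[1,0.25,0],0.85]])

```text
t: 13.4
tool_pos: [0.6067, 0.1318, 0.4603]
tool_rot: [1.182, 1.235, -1.209]
contact_force: [-0.3, -0.6, 0.8]
opening: 0.0724
```

Run:
```python
from h import *
plan([.663,.138,.30],1.571+.022)
```

```text
t 13.40 grasp [0.6034 0.1316 0.3054] jaw [ 0.022 -1.     0.001] down [-0.022 -0.001 -1.   ] F [-0.3 -0.6  0.8] open 0.0724 q [0.09 0.02 1.55 0.   1.59 1.64]
turn units [ 0.01 -0.22  0.  ] shift units [ 2.81  0.31 -0.27]
```

Request:
carry_out(increments=[[[0,-0.1,0],[0.9,0.1,0],0.85],[[0,-0.1,0],[0.9,0.1,0],0.85],[[0,0,0],[0.6,0.05,0],0.85],[[0,0,0],[0.1,0,0],0.85],[[0,0,0],[0,0,0],0.85]])

```text
t: 13.9
tool_pos: [0.6606, 0.1375, 0.4532]
tool_rot: [1.186, 1.226, -1.202]
contact_force: [-0.3, -1.2, 0.3]
opening: 0.0727
```

Run:
```python
from h import *
plan([.663,.138,.24],1.571+.022)
im,d=get_image("scene")
cv2.imwrite("pics/k1.png",cv2.resize(im[190:350,310:470],None,fx=3.75,fy=3.75,interpolation=cv2.INTER_CUBIC))
```

```text
t 13.90 grasp [0.6589 0.1371 0.2982] jaw [ 0.022 -1.     0.002] down [-0.011 -0.002 -1.   ] F [-0.3 -1.2  0.3] open 0.0727 q [ 0.1   0.15  1.43 -0.    1.57  1.64]
turn units [ 0.02 -0.11 -0.  ] shift units [ 0.12  0.03 -2.91]
```

View pics/k1.png

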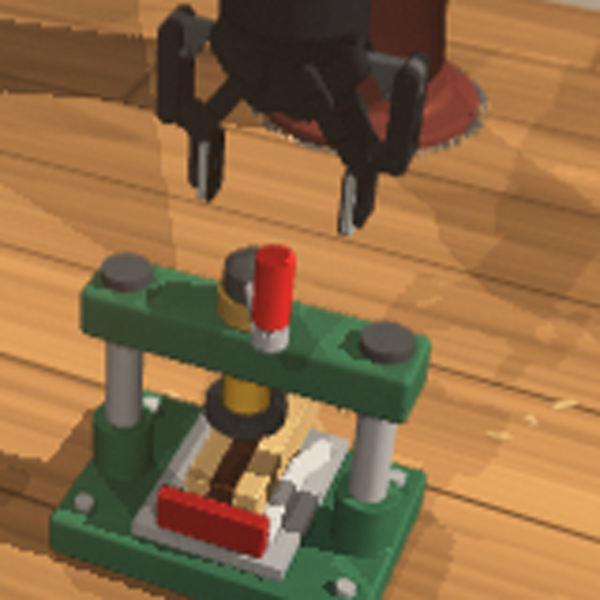

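Request:
carry_out(increments=[[[0,-0.05,0],[0.1,0.03,-0.8],0.85],[[0,-0.05,0],[0,0,-0.8],0.85],[[0,0,0],[0,0,-0.8],0.85],[[0,0,0],[0,0,-0.2],0.85],[[0,0,0],[0,0,0],0.85]])

```text
t: 14.45
tool_pos: [0.66, 0.138, 0.3998]
tool_rot: [1.191, 1.219, -1.194]
contact_force: [-0.5, 0.1, -0.5]
opening: 0.0726
```

Run:
```python
from h import *
plan([.663,.138,.242],1.571+.022)
```

```text
t 14.45 grasp [0.6599 0.1377 0.2448] jaw [ 0.023 -1.     0.002] down [-0.001 -0.002 -1.   ] F [-0.5  0.1 -0.5] open 0.0726 q [ 0.1   0.17  1.49 -0.    1.48  1.64]
turn units [ 0.02 -0.01 -0.  ] shift units [ 0.15  0.   -0.14]
```

Request:
carry_out(increments=[[[0,0,0],[0.15,0,-0.12],0.85],[[0,0,0],[0,0,0],0.5],[[0,0,0],[0,0,0],0.3],[[0,0,0],[0,0,0],0],[[0,0,0],[0,0,0],0],[[0,0,0],[0,0,0],0],[[0,0,0],[0,0,0],0]], squeeze=50)

```text
t: 15.15
tool_pos: [0.6635, 0.1386, 0.4003]
tool_rot: [1.193, 1.217, -1.19]
contact_force: [-0.1, 0.1, -0.4]
opening: 0.0205
```

```bash
cat >> h.py <<'E'
AX=np.array([.6105,.109])
def crank(step=12,n=8,ax=AX,r=.060,zt=.242,gain=1.0):
    o,M,g=state();v=g[:2]-ax;th=np.degrees(np.arctan2(v[1],v[0]));F=o["contact_force"]
    a=np.radians(th);print("angle %.1f radius %.4f  Ftan(ccw+) %.1f Frad %.1f"%(th,np.hypot(*v),-F[0]*np.sin(a)+F[1]*np.cos(a),F[0]*np.cos(a)+F[1]*np.sin(a)))
    p=g[:2]
    for i in range(n):
        b=np.radians(th-step*(i+1));q=ax+r*np.array([np.cos(b),np.sin(b)]);s=(q-p)/.02
        print(np.round(s,2).tolist(),end=" ");p=q
    print("dz",round((zt-g[2])/.02,2),"tilt rv",np.round(np.cross(M[:,0],[0,0,-1])/.1,2))
E
python3 -c "
from h import *
crank()"
```

```text
t 15.15 grasp [0.664  0.1386 0.2453] jaw [ 0.023 -1.     0.   ] down [ 0.003 -0.    -1.   ] F [-0.1  0.1 -0.4] open 0.0205 q [ 0.1   0.18  1.49 -0.    1.48  1.64]
angle 28.9 radius 0.0612  Ftan(ccw+) 0.2 Frad 0.0
[0.19, -0.61] [0.12, -0.62] [-0.01, -0.63] [-0.14, -0.61] [-0.27, -0.57] [-0.38, -0.5] [-0.47, -0.41] [-0.55, -0.3] dz -0.17 tilt rv [0.   0.03 0.  ]
```

Request:
carry_out(increments=[[[0,0,0],[0.19,-0.61,0],0],[[0,0,0],[0.12,-0.62,0],0],[[0,0,0],[0,-0.63,0],0],[[0,0,0],[-0.14,-0.61,0],0]])

```text
t: 15.55
tool_pos: [0.6678, 0.0958, 0.4003]
tool_rot: [1.207, 1.23, -1.167]
contact_force: [8.0, 8.1, -3.9]
opening: 0.0204
```

```bash
python3 -c "
from h import *
crank(12)"
```

```text
t 15.55 grasp [0.6696 0.099  0.2453] jaw [ 0.031 -0.999 -0.02 ] down [ 0.012  0.021 -1.   ] F [ 8.   8.1 -3.9] open 0.0204 q [0.03 0.17 1.5  0.02 1.47 1.57]
angle -9.6 radius 0.0599  Ftan(ccw+) 9.3 Frad 6.5
[-0.17, -0.6] [-0.29, -0.56] [-0.4, -0.48] [-0.49, -0.39] [-0.56, -0.28] [-0.61, -0.16] [-0.63, -0.03] [-0.62, 0.1] dz -0.17 tilt rv [-0.21  0.12  0.  ]
```

```bash
cat >> h.py <<'E'
def crank(step=10,n=8,ax=AX,r=.060,zt=.244,gain=1.22):
    o,M,g=state();v=g[:2]-ax;th=np.degrees(np.arctan2(v[1],v[0]));F=o["contact_force"];rr=np.hypot(*v)
    a=np.radians(th);print("angle %.1f radius %.4f  Ftan(ccw+) %.1f Frad %.1f"%(th,rr,-F[0]*np.sin(a)+F[1]*np.cos(a),F[0]*np.cos(a)+F[1]*np.sin(a)))
    for i in range(n):
        b=np.radians(th-step*(i+.5));s=r*np.radians(step)*gain*np.array([np.sin(b),-np.cos(b)])
        if i<2: s+=(r-rr)/2*np.array([np.cos(b),np.sin(b)])
        print(np.round(s/.02,2).tolist(),end=" ")
    print("dz",round((zt-g[2])/.02,2),"tilt rv",np.round(np.cross(M[:,0],[0,0,-1])/.1,2))
E
python3 -c "
from h import *
crank()"
```

```text
t 15.55 grasp [0.6696 0.099  0.2453] jaw [ 0.031 -0.999 -0.02 ] down [ 0.012  0.021 -1.   ] F [ 8.   8.1 -3.9] open 0.0204 q [0.03 0.17 1.5  0.02 1.47 1.57]
angle -9.6 radius 0.0599  Ftan(ccw+) 9.3 Frad 6.5
[-0.16, -0.62] [-0.26, -0.58] [-0.36, -0.53] [-0.45, -0.46] [-0.52, -0.37] [-0.58, -0.27] [-0.62, -0.17] [-0.64, -0.06] dz -0.07 tilt rv [-0.21  0.12  0.  ]
```

Request:
carry_out(increments=[[[-0.1,0.06,0],[-0.16,-0.62,0],0],[[-0.1,0.06,0],[-0.26,-0.58,0],0],[[0,0,0],[-0.36,-0.53,0],0],[[0,0,0],[-0.45,-0.46,0],0],[[0,0,0],[-0.52,-0.37,0],0],[[0,0,0],[-0.58,-0.27,0],0]])

```text
t: 16.15
tool_pos: [0.6224, 0.0468, 0.4002]
tool_rot: [1.208, 1.239, -1.154]
contact_force: [5.7, 11.6, -3.3]
opening: 0.0208
```

```bash
python3 -c "
from h import *
crank()"
```

```text
t 16.15 grasp [0.6245 0.0515 0.2452] jaw [ 0.04  -0.999 -0.03 ] down [ 0.014  0.03  -0.999] F [ 5.7 11.6 -3.3] open 0.0208 q [-0.05  0.05  1.62  0.03  1.46  1.48]
angle -76.3 radius 0.0592  Ftan(ccw+) 8.2 Frad -9.9
[-0.63, -0.12] [-0.64, -0.01] [-0.63, 0.13] [-0.6, 0.23] [-0.55, 0.33] [-0.48, 0.42] [-0.4, 0.5] [-0.31, 0.56] dz -0.06 tilt rv [-0.3   0.14  0.  ]
```

```bash
sed -i 's/^AX=.*/AX=np.array([.6115,.1105])/' h.py; python3 -c "
from h import *
crank()"
```

```text
t 16.15 grasp [0.6245 0.0515 0.2452] jaw [ 0.04  -0.999 -0.03 ] down [ 0.014  0.03  -0.999] F [ 5.7 11.6 -3.3] open 0.0208 q [-0.05  0.05  1.62  0.03  1.46  1.48]
angle -77.5 radius 0.0604  Ftan(ccw+) 8.0 Frad -10.1
[-0.63, -0.07] [-0.64, 0.04] [-0.62, 0.14] [-0.59, 0.24] [-0.54, 0.34] [-0.47, 0.43] [-0.39, 0.51] [-0.29, 0.57] dz -0.06 tilt rv [-0.3   0.14  0.  ]
```

Request:
carry_out(increments=[[[-0.15,0.07,0],[-0.63,-0.05,0],0],[[-0.15,0.07,0],[-0.64,0.06,0],0],[[0,0,0],[-0.62,0.14,0],0],[[0,0,0],[-0.59,0.24,0],0],[[0,0,0],[-0.54,0.34,0],0],[[0,0,0],[-0.47,0.43,0],0]])

```text
t: 16.75
tool_pos: [0.5565, 0.0722, 0.4001]
tool_rot: [1.204, 1.203, -1.145]
contact_force: [14.9, -0.5, -6.8]
opening: 0.0206
```

```bash
python3 -c "
from h import *
crank()"
```

```text
t 16.75 grasp [0.5629 0.0735 0.2452] jaw [ 0.041 -0.999 -0.007] down [ 0.041  0.008 -0.999] F [14.9 -0.5 -6.8] open 0.0206 q [-0.01 -0.11  1.78  0.01  1.43  1.52]
angle -142.7 radius 0.0610  Ftan(ccw+) 9.5 Frad -11.5
[-0.32, 0.55] [-0.22, 0.6] [-0.14, 0.62] [-0.03, 0.64] [0.09, 0.63] [0.19, 0.61] [0.3, 0.57] [0.39, 0.51] dz -0.06 tilt rv [-0.08  0.41  0.  ]
```

Request:
carry_out(increments=[[[-0.04,0.2,0],[-0.27,0.56,0],0],[[-0.04,0.2,0],[-0.17,0.6,0],0],[[0,0,0],[-0.09,0.62,0],0],[[0,0,0],[0.02,0.64,0],0]])

```text
t: 17.15
tool_pos: [0.5485, 0.1161, 0.4002]
tool_rot: [1.176, 1.201, -1.18]
contact_force: [-3.5, -9.5, 2.0]
opening: 0.0209
```

```bash
python3 -c "
from h import *
crank()"
```

```text
t 17.15 grasp [0.5509 0.1132 0.2452] jaw [ 0.036 -0.999  0.019] down [ 0.016 -0.019 -1.   ] F [-3.5 -9.5  2. ] open 0.0209 q [ 0.08 -0.1   1.77 -0.02  1.46  1.62]
angle 177.5 radius 0.0607  Ftan(ccw+) 9.6 Frad 3.1
[0.1, 0.63] [0.21, 0.6] [0.3, 0.57] [0.39, 0.51] [0.47, 0.43] [0.54, 0.34] [0.59, 0.24] [0.62, 0.14] dz -0.06 tilt rv [0.19 0.16 0.  ]
```

Request:
carry_out(increments=[[[0.1,0.08,0],[0.1,0.63,0],0],[[0.1,0.08,0],[0.21,0.6,0],0],[[0,0,0],[0.3,0.57,0],0],[[0,0,0],[0.4,0.51,0],0]])

```text
t: 17.55
tool_pos: [0.5689, 0.1564, 0.4002]
tool_rot: [1.168, 1.211, -1.202]
contact_force: [-5.1, -6.2, 2.5]
opening: 0.0204
```

```bash
python3 -c "
from h import *
crank()"
```

```text
t 17.55 grasp [0.5681 0.1529 0.2452] jaw [ 0.03  -0.999  0.022] down [-0.006 -0.022 -1.   ] F [-5.1 -6.2  2.5] open 0.0204 q [ 0.15 -0.02  1.7  -0.02  1.48  1.69]
angle 135.7 radius 0.0607  Ftan(ccw+) 8.0 Frad -0.7
[0.5, 0.4] [0.56, 0.31] [0.6, 0.23] [0.63, 0.12] [0.64, 0.01] [0.63, -0.1] [0.6, -0.21] [0.56, -0.31] dz -0.06 tilt rv [ 0.22 -0.06  0.  ]
```

Request:
carry_out(increments=[[[0.1,0,0],[0.5,0.4,0],0],[[0.1,0,0],[0.56,0.31,0],0]])

```text
t: 17.75
tool_pos: [0.5897, 0.1682, 0.4002]
tool_rot: [1.173, 1.223, -1.204]
contact_force: [-6.5, -9.3, 2.1]
opening: 0.0203
```

```bash
python3 -c "
from h import *
crank()"; python3 chk.py
```

```text
t 17.75 grasp [0.5876 0.1662 0.2452] jaw [ 0.029 -1.     0.012] down [-0.013 -0.013 -1.   ] F [-6.5 -9.3  2.1] open 0.0203 q [ 0.16  0.03  1.64 -0.01  1.48  1.7 ]
angle 113.2 radius 0.0606  Ftan(ccw+) 9.6 Frad -6.0
[0.61, 0.18] [0.63, 0.08] [0.64, -0.02] [0.63, -0.13] [0.59, -0.24] [0.54, -0.34] [0.48, -0.43] [0.39, -0.5] dz -0.06 tilt rv [ 0.13 -0.13  0.  ]
t 17.75 grasp [0.5876 0.1662 0.2452] jaw [ 0.029 -1.     0.012] down [-0.013 -0.013 -1.   ] F [-6.5 -9.3  2.1] open 0.0203 q [ 0.16  0.03  1.64 -0.01  1.48  1.7 ]
top 230 [0.03180593 0.0446251  0.04582952 0.04709308 0.04870846] [-0.01891796  0.0084472   0.02774994] 0.07688246291175238
foot z 207 [0.08022645 0.08124311 0.08909277 0.10437106 0.11697742]
```

View pics/z.png

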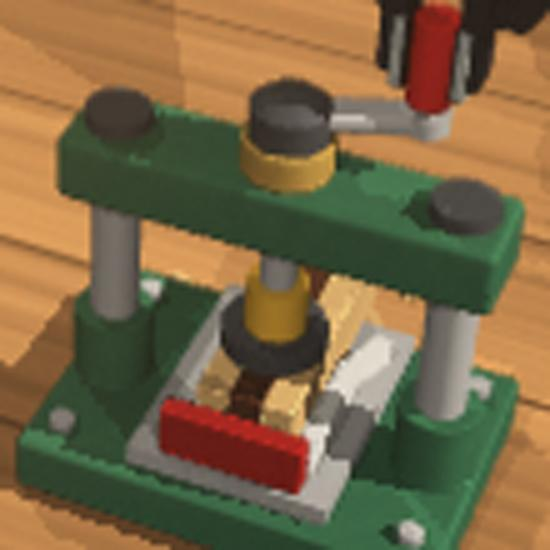

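Request:
carry_out(increments=[[[0.06,-0.06,0],[0.61,0.18,0],0],[[0.06,-0.06,0],[0.63,0.06,0],0]])

```text
t: 18.0
tool_pos: [0.6136, 0.1718, 0.4001]
tool_rot: [1.177, 1.229, -1.203]
contact_force: [-14.3, -5.4, 6.1]
opening: 0.0206
```

```bash
python3 -c "
from h import *
crank()"
```

```text
t 18.00 grasp [0.6112 0.1708 0.2451] jaw [ 0.028 -1.     0.006] down [-0.015 -0.006 -1.   ] F [-14.3  -5.4   6.1] open 0.0206 q [ 0.16  0.09  1.58 -0.    1.49  1.7 ]
angle 90.3 radius 0.0603  Ftan(ccw+) 14.3 Frad -5.3
[0.64, -0.06] [0.62, -0.17] [0.58, -0.27] [0.53, -0.36] [0.45, -0.45] [0.37, -0.52] [0.27, -0.58] [0.17, -0.62] dz -0.06 tilt rv [ 0.06 -0.15  0.  ]
```

Request:
carry_out(increments=[[[0.03,-0.08,0],[0.64,-0.06,0],0]])

```text
t: 18.1
tool_pos: [0.6251, 0.1704, 0.4001]
tool_rot: [1.177, 1.232, -1.203]
contact_force: [-15.2, -1.7, 7.1]
opening: 0.0208
```

```bash
python3 -c "
from h import *
crank()"; python3 chk.py
```

```text
t 18.10 grasp [0.6224 0.1697 0.2452] jaw [ 0.028 -1.     0.004] down [-0.017 -0.004 -1.   ] F [-15.2  -1.7   7.1] open 0.0208 q [ 0.15  0.11  1.56 -0.    1.49  1.69]
angle 79.5 radius 0.0602  Ftan(ccw+) 14.6 Frad -4.4
[0.61, -0.18] [0.57, -0.28] [0.52, -0.37] [0.45, -0.46] [0.36, -0.53] [0.27, -0.58] [0.16, -0.62] [0.05, -0.64] dz -0.06 tilt rv [ 0.04 -0.17  0.  ]
t 18.10 grasp [0.6224 0.1697 0.2452] jaw [ 0.028 -1.     0.004] down [-0.017 -0.004 -1.   ] F [-15.2  -1.7   7.1] open 0.0208 q [ 0.15  0.11  1.56 -0.    1.49  1.69]
top 233 [0.03222183 0.04474678 0.04533276 0.04632685 0.04729308] [-0.01924305  0.00789574  0.02718486] 0.07663379305491869
foot z 188 [0.08047133 0.0811125  0.08827701 0.10156375 0.11351942]
```

View pics/z.png

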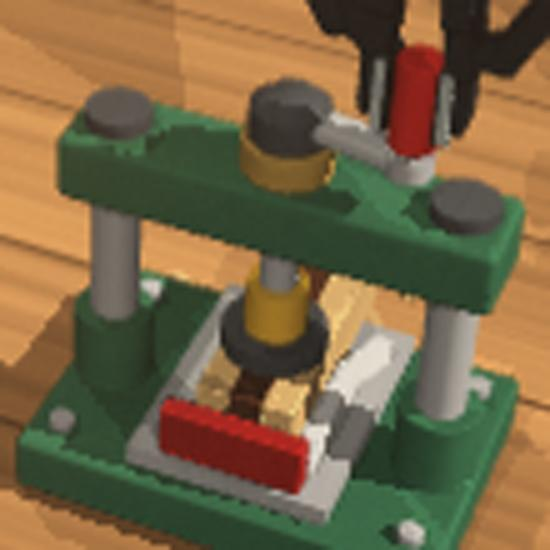

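Request:
carry_out(increments=[[[0.02,-0.08,0],[0.61,-0.18,0],0],[[0.02,-0.08,0],[0.57,-0.28,0],0],[[0,0,0],[0.52,-0.37,0],0],[[0,0,0],[0.44,-0.46,0],0]])

```text
t: 18.55
tool_pos: [0.6629, 0.1479, 0.4001]
tool_rot: [1.174, 1.259, -1.207]
contact_force: [-12.4, 10.7, 2.5]
opening: 0.0207
```

```bash
python3 -c "
from h import *
crank()"; python3 chk.py
```

```text
t 18.55 grasp [0.6571 0.1494 0.2452] jaw [ 0.034 -0.999 -0.01 ] down [-0.037  0.009 -0.999] F [-12.4  10.7   2.5] open 0.0207 q [0.11 0.19 1.47 0.01 1.52 1.64]
angle 40.4 radius 0.0599  Ftan(ccw+) 16.2 Frad -2.5
[0.37, -0.52] [0.28, -0.58] [0.17, -0.62] [0.06, -0.64] [-0.05, -0.64] [-0.16, -0.62] [-0.27, -0.58] [-0.36, -0.53] dz -0.06 tilt rv [-0.09 -0.37 -0.  ]
t 18.55 grasp [0.6571 0.1494 0.2452] jaw [ 0.034 -0.999 -0.01 ] down [-0.037  0.009 -0.999] F [-12.4  10.7   2.5] open 0.0207 q [0.11 0.19 1.47 0.01 1.52 1.64]
top 222 [0.03218338 0.04447797 0.04527802 0.04584287 0.04691233] [-0.01912959  0.00784695  0.02724425] 0.07704297379783948
foot z 187 [0.08002997 0.0811079  0.08862732 0.10225405 0.12390837]
```

Request:
carry_out(increments=[[[-0.05,-0.18,0],[0.37,-0.52,0],0],[[-0.04,-0.18,0],[0.28,-0.58,0],0]])

```text
t: 18.8
tool_pos: [0.6723, 0.1287, 0.4]
tool_rot: [1.175, 1.251, -1.195]
contact_force: [-21.6, 9.0, 7.9]
opening: 0.0208
```

```bash
python3 -c "
from h import *
crank()"
```

```text
t 18.80 grasp [0.6684 0.1299 0.2451] jaw [ 0.038 -0.999 -0.009] down [-0.025  0.008 -1.   ] F [-21.6   9.    7.9] open 0.0208 q [0.08 0.2  1.46 0.01 1.51 1.61]
angle 18.9 radius 0.0601  Ftan(ccw+) 15.5 Frad -17.6
[0.15, -0.62] [0.04, -0.64] [-0.07, -0.64] [-0.18, -0.61] [-0.28, -0.57] [-0.38, -0.52] [-0.46, -0.44] [-0.53, -0.36] dz -0.05 tilt rv [-0.08 -0.25 -0.  ]
```

Request:
carry_out(increments=[[[0,0,0],[-0.1,0,0],0],[[0,0,0],[0,0,0],0.2],[[0,0,0],[0,0,0],0.4],[[0,0,0],[0,0,0],0.7],[[0,0,0],[0,0,0],0.85],[[0,0,0],[0,0,0],0.85]])

```text
t: 19.4
tool_pos: [0.671, 0.1275, 0.4005]
tool_rot: [1.177, 1.246, -1.193]
contact_force: [-0.4, -0.3, 0.1]
opening: 0.0723
```

```bash
python3 -c "
from h import *
crank()"; python3 chk.py
```

```text
t 19.40 grasp [0.6679 0.1284 0.2456] jaw [ 0.037 -0.999 -0.007] down [-0.02   0.006 -1.   ] F [-0.4 -0.3  0.1] open 0.0723 q [0.08 0.19 1.47 0.01 1.5  1.61]
angle 17.6 radius 0.0592  Ftan(ccw+) -0.2 Frad -0.5
[0.16, -0.62] [0.05, -0.64] [-0.08, -0.63] [-0.19, -0.61] [-0.29, -0.57] [-0.39, -0.51] [-0.47, -0.43] [-0.54, -0.34] dz -0.08 tilt rv [-0.06 -0.2  -0.  ]
t 19.40 grasp [0.6679 0.1284 0.2456] jaw [ 0.037 -0.999 -0.007] down [-0.02   0.006 -1.   ] F [-0.4 -0.3  0.1] open 0.0723 q [0.08 0.19 1.47 0.01 1.5  1.61]
top 231 [0.03251357 0.04480005 0.04548405 0.04643457 0.04769623] [-0.01894916  0.00801553  0.02715016] 0.0767833659080045
foot z 184 [0.08032872 0.08161883 0.0883476  0.10185917 0.12390394]
```

View pics/z.png

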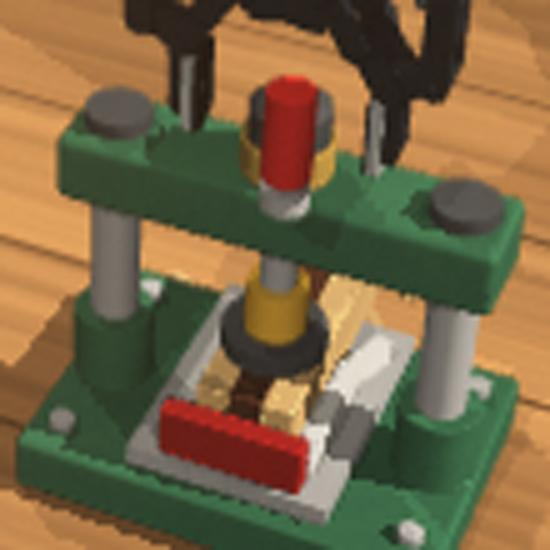

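The fingers are clear on both sides of the knob at crop (290,130). I'll lift straight up.

Request:
carry_out(increments=[[[0,0,0],[0,0,0.6],0.85],[[0,0,0],[0,0,1],0.85],[[0,0,0],[0,0,1],0.85],[[0,0,0],[0,0,1],0.85],[[0,0,0],[0,0,1],0.85],[[0,0,0],[0,0,0],0.85]])

```text
t: 20.05
tool_pos: [0.6703, 0.1271, 0.5]
tool_rot: [1.177, 1.245, -1.193]
contact_force: [0.5, 0.8, 0.7]
opening: 0.0724
```

Request:
carry_out(increments=[[[0,0,0],[-1,0,0],0.85],[[0,0,0],[-1,0,0],0.85],[[0,0,0],[-1,0,0],0.85],[[0,0,0],[-1,0,0],0.85],[[0,0,0],[-1,0,0],0.85],[[0,0,0],[-1,0,0],0.85],[[0,0,0],[0,0,0],0.85],[[0,0,0],[0,0,0],0.85]])

```text
t: 20.85
tool_pos: [0.5459, 0.1267, 0.4969]
tool_rot: [1.176, 1.245, -1.195]
contact_force: [-0.1, 0.7, 0.2]
opening: 0.0727
```

```bash
python3 chk.py
python3 - <<'E'
from h import *
for n in("scene","top"):
    I,d=get_image(n); b=I.astype(int);m=(b[...,2]>150)&(b[...,1]<60)&(b[...,0]<60);ys,xs=np.nonzero(m);P=dep(n,np.c_[xs,ys],d)
    k=(P[:,2]>.2)&(P[:,2]<.3)&(abs(P[:,0]-.66)<.06)&(abs(P[:,1]-.13)<.06);T=P[k];print(n,k.sum(),T.min(0),T.max(0),T.mean(0))
    l=tip_of(n,"home");cv2.imwrite(f"pics/end_{n}.png",I)
E
```

```text
t 20.85 grasp [0.5427 0.1274 0.342 ] jaw [ 0.037 -0.999 -0.006] down [-0.021  0.005 -1.   ] F [-0.1  0.7  0.2] open 0.0727 q [ 0.09 -0.13  1.64  0.01  1.65  1.63]
top 230 [0.03211272 0.04484405 0.04581601 0.04629352 0.04685752] [-0.01918725  0.00791664  0.02712176] 0.07678116899890874
foot z 188 [0.08059898 0.08181292 0.08865848 0.10381765 0.11769   ]
scene 138 [0.66067005 0.12114503 0.22080856] [0.68072083 0.14181313 0.26638054] [0.67353081 0.13485349 0.24795889]
top 4 [0.66753837 0.1174755  0.26070313] [0.6729416  0.12036331 0.26405713] [0.67044794 0.11904601 0.26309505]
```

View pics/end_scene.png

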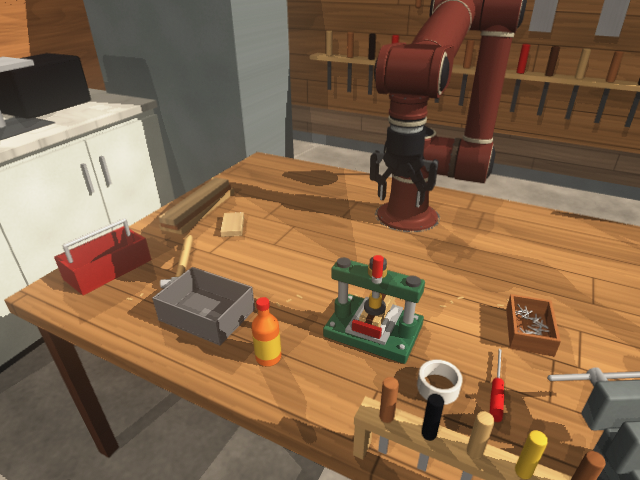

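View pics/end_top.png

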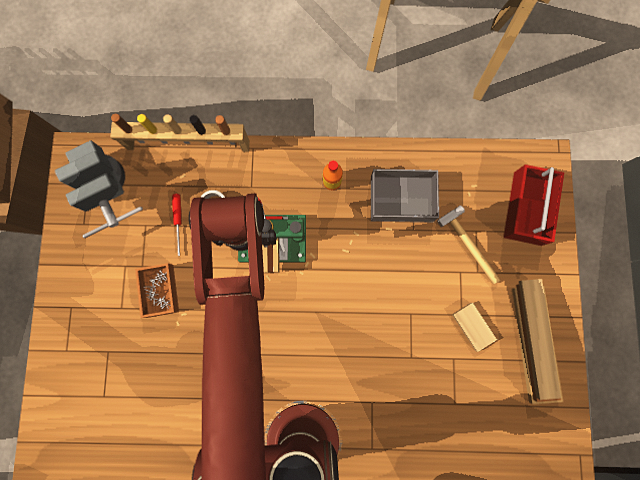

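```bash
python3 -c "
from station import *
print(finish_job())"
```

```text
the job is handed in; nothing more can be done
None
```

The blank is home in the press and clamped, the crank is released, and I handed the job in at about 21 s of the 72 s allowed. `finish_job` reports no verdict. I could not measure the clamping force directly, so the quarter turn rests on the crank angle.

**Blank:** I gripped it by its near end, carried it round, and slid it between the guides until it met the stop and bed (about 2 N each way). Its end measured 45–46 mm in the press's frame, where the stop's face is at 45. That reading stayed the same after release and again after clamping, with the blank's top at 77 mm.

**Crank:** I wound it clockwise about 370° in all.
- **Contact:** The push rose from about 9.5 N to 14.3 N over 276–298° of winding. The foot's height stopped changing at about 285°, so both signs agree on where contact came.
- **Quarter turn:** I wound on to about 15.5–16 N and stopped about 0.24 turn past contact, uncertain by roughly 0.03 turn. The allowed range is 0.14–0.39. The knob's position in the last scene picture agrees with this angle.

**End state:** The gripper is open and clear of the press, with the force reading under 1 N. In the last pictures the bystanders look unmoved; I compared them by eye, and the arm partly hid the tape roll from above.

**Checks that disagreed:** With the arm over the press, the networks gave wrong positions for `crank_axis`, `knob_center` and `blank_center`, so I did not use them. I took those positions from depth readings and earlier measurements instead. While winding, I moved my estimate of the crank's axis by about 2 mm because of side forces at the knob, which reached 18 N just before release.

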